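# Refit a rolling pin's spindle and hang the pin to dry

## Task

Put the small rolling pin back together and hang it up: take the spindle by its wooden handle, thread it through the barrel lying in the cradle, and push on with a firm steady push until the barrel is against the sprung stop and the white bush is pressed fully home (hold 10 to 15 N for a moment; never push harder than 20 N). Then lift the barrel out on the spindle and lay the spindle in both forks of the drying rack with the barrel hanging between the forks, and let go. Touch the barrel only with the spindle and leave the other kitchen things where they are.

Things in the scene. Friction and masses are not known exactly. Their poses are not given: they have to be found in the camera images.
- spindle: Loose steel spindle with flat-sided wooden handle, 224 mm long, 0.14 kg, lying level on the counter. Origin: under the middle of the handle, at its underside; +x runs to the tip, z up; the rod's axis is at z = 12 mm. Handle: x -35 to 35, 18 mm wide (y), 24 mm high. Neck 10 mm diameter x 35 to 65, collar 24 mm diameter x 65 to 71, rod 10 mm diameter x 71 to 189 (the tip)
- spindle_tip (a point): Tip of the spindle, on its axis, x = 189 mm in the spindle's frame; the rod's last 10 mm taper to 4 mm diameter
- spindle_journal (a point): Point on the spindle's axis in the middle of the neck, x = 50 mm in the spindle's frame; it belongs in the rack's near fork
- spindle_far (a point): Point on the spindle's axis at x = 171 mm in the spindle's frame; it belongs in the rack's far fork
- barrel: Loose beech barrel of a small rolling pin: round tube 80 mm long, 48 mm outer diameter, bore 13 mm diameter right through, about 0.11 kg, lying on the cradle's two rails, free to slide along them and to turn. Origin: on its axis at mid length; x along the axis. The spindle enters at the -x end (near end, with the white bush) and heads to +x
- bush (a joint): White plastic bush in the barrel's near end: flange 24 mm diameter, 3 mm thick, same 13 mm bore. Value: how far (m) the flange still stands off the barrel's end face, 0 = fully home on the wood, 0.010 at most. A press fit: about 5 N slides it in and it stays where it is left. The spindle's collar pushes on the flange
- cradle: Fixed stainless cradle, base 70 mm wide, x -70 to 100 mm, with two round rails along x that carry the barrel with its axis 40 mm above the counter. Origin: on the counter, below the rails; +x is the threading direction, along the barrel's axis
- cradle_end (a point): Middle of the far (+x) end of the cradle's base, x = 100 mm. Before it a stop with two rubber pads stands upright, open for 20 mm between the pads and above: the spindle passes between them and lifts straight out; the barrel's far end meets the pads. The pads' face is at cradle x 42 to 64 mm, different each time and not measured. The pads spring back, about 3 N per mm, 12 mm of travel
- rack: Fixed stainless drying rack, base 160 x 60 mm, two upright forks at x = -60.5 (near) and 60.5 mm (far), 8 mm thick in x, tops 82 mm high. Each has a slot 12 mm wide at y = 0, open upward, flared to about 35 mm. A spindle at the bottom of the slots has its axis 60 mm above the origin. Origin: on the counter below the middle. Handle to the -x side, tip to +x
- baking_dish: Square glass baking dish, 200 x 200 x 50 mm; bystander
- colander: Orange plastic colander, 210 mm across, 90 mm high; bystander
- canister: Small stainless canister with a hinged flap in its lid, 94 mm across, 110 mm high; bystander
- skewer_cup: White ceramic cup 80 mm across, 100 mm high, with bamboo skewers standing to 220 mm; bystander
- spoon: White porcelain spoon, 130 mm long, under 20 mm high; bystander; origin under its bowl, handle to +x
- saucer: Small blue ceramic saucer, 90 mm across, 16 mm high; bystander
Mind the look-alikes: they are no part of the job. What is shaped like the rack but green is not meant.

How it is judged:
By the outcome, as a careful person would: the job done as asked, in the order asked, and still so for the second after the job is handed in, with the robot touching nothing.
It also fails if it takes over 58 s, if anything falls off the work surface, if the arm or the gripper's body presses on something with over 40 N, if the wrist force passes 120 N, or if a joint passes its speed limit or range.

## Robot

A 6-joint arm with a two-finger parallel gripper is mounted at the origin on the work surface. World frame = base frame: x ahead of the robot, y to its left, z up, the work surface at z = 0. Lengths are in m, angles in rad, forces in N, time in s.
With the tool pointing down it reaches from about 0.3 to 0.825 m from the base axis. Payload 5.4 kg.
Tool frame: the origin (TCP) lies at the very end of the fingers, on their centre line; the grasp point (between the pads) lies 19 mm behind it; z points along the fingers, y is the line along which they close (so a half turn about z gives the same grasp; the last joint's range is limited). The gripper opens to 92 mm and grips with 3 to 60 N. Pads are 20 mm wide; open, the fingers measure 128 mm over their backs; the gripper's body (75 mm by 189 mm) begins 69 mm behind the grasp point.
Start: joints at [0.9, 0.158, 1.597, -0, 1.386, -0.21], TCP at [0.256, 0.515, 0.215] pointing down, gripper open.
Joint ranges: [-2.91, 2.91], [-0.94, 2.29], [0.18, 2.7], [-1.29, 4.43], [0.17, 2.64], [-3, 3]. Speed limits (rad/s): [2.57, 2.57, 3.14, 3.14, 3.14, 3.14].

## Interface

Orientations are given as a rotation vector (axis times angle).
In Python, from workcell import bot gives the robot as it stands. Calls block until the motion is done:
- bot.goto(position, orientation): joint-space move of the TCP to a pose.
- bot.line_to(position, rot=None, max_speed=0.15): straight line of the TCP; rot=None keeps the orientation; max_speed is the mean speed in m/s.
- bot.set_joints(angles): joint-space move.
- bot.set_gripper(opening, newtons=None): opening from 0.0 (shut) to 1.0 (fully open); newtons is the grip in N (None keeps the last); returns when the fingers have stopped.
- bot.hold(seconds).
- bot.inverse_kinematics(position, orientation): joint angles nearest the present ones, or None.
- bot.read_camera(name): name is "side" or "top"; returns a dict with "pixels" (480x640x3 uint8, blue, green, red), "fx", "fy", "cx", "cy" (pixels), "k1" (the pictures are not rectified: a ray, as slopes to the right and down, at radius r is drawn at 1 + k1 r^2 times it, then the intrinsics apply), "R" (3x3) and "t" (3): a world point X has camera coordinates R X + t. Camera axes: x right, y down, z forward; pixel columns grow to the right and rows downward; lengths in m; the calibration is good to about 2 mm. A picture is of the moment at which its call begins. There is no depth.
A pose or a line that the arm cannot do raises bot.MotionError and nothing moves.
- bot.job_done(): hands the job in; it is judged then, once.
Readings, each from a call of its own:
- bot.current_clock(): time.
- bot.current_joints(): joint angles.
- bot.current_joint_vel(): joint speeds.
- bot.current_effort(): joint torques, N m.
- bot.current_ee_pos(): TCP position.
- bot.current_tool_rot(): TCP orientation.
- bot.current_contact_force(): force on the tool from outside, world axes, zero at the start.
- bot.current_ft_torque(): the same for the moment, N m.
- bot.current_opening(): opening from 0.0 (shut) to 1.0 (fully open).
- bot.current_grip_force(): force on a finger pad.
Only numpy, scipy, OpenCV 4.12 (cv2) and the standard library are available. Lean on these libraries where they do the work, as an engineer would, in place of code of your own. Each camera call takes 0.05 s, during which the arm holds its last target. There are 200 camera calls.

## Working session

There is one attempt and no reset: what is moved stays moved. The work goes in short steps, each a Python script; the robot and the scene stay as the last script left them, time stands still between calls to the robot, and variables do not carry over. Pictures are saved under pics/ and viewed, at most 10 in all, crops included, and the job is handed in when it is done.

```bash
ls; mkdir -p pics
python3 - <<'E'
from workcell import bot
import cv2,numpy as np
for n in("top","side"):
    c=bot.read_camera(n); cv2.imwrite(f"pics/{n}0.png",c["pixels"])
    print(n,{k:np.round(v,4).tolist() for k,v in c.items() if k!="pixels"})
print(bot.current_clock(),bot.current_tool_rot(),bot.current_contact_force())
E
```

```text
pics
top {'fx': 511.0927, 'fy': 511.0927, 'cx': 324.3267, 'cy': 239.9804, 'k1': -0.1467, 'R': [[-0.0143, -0.9998, -0.011], [-0.998, 0.015, -0.0612], [0.0613, 0.0101, -0.9981]], 't': [0.0095, 0.516, 1.4451]}
side {'fx': 449.5168, 'fy': 449.5168, 'cx': 321.7272, 'cy': 228.9431, 'k1': -0.0376, 'R': [[0.9712, -0.2382, -0.0034], [-0.1525, -0.6107, -0.777], [0.183, 0.7552, -0.6295]], 't': [-0.5089, 0.1269, 0.9311]}
0.1 [-7.17308205e-01 -3.05789775e+00  2.44090283e-03] [-1.56186839 -0.47980089  0.54052665]
```

View pics/top0.png

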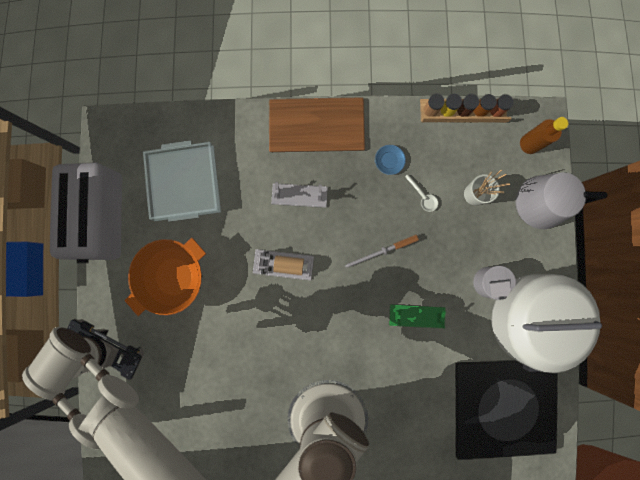

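View pics/side0.png

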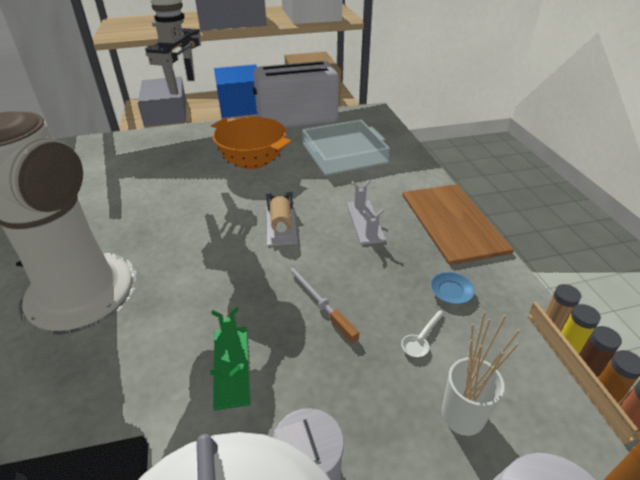

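The top view shows the spindle with its handle at about (405,242) and tip at (347,265). The cradle and barrel are at (285,265) with the bush end on the right, and the steel rack is at (300,195). The look-alike rack is the green one at (417,316). Next I'll enlarge crops from both cameras.

Run:
```python
import cv2,numpy as np
def crop(f,x0,y0,w,h,s):
    return cv2.resize(cv2.imread(f)[y0:y0+h,x0:x0+w],None,fx=s,fy=s,interpolation=cv2.INTER_CUBIC)
def grid(im,x0,y0,s,st):
    for k in range(0,im.shape[1],st*s): cv2.putText(im,str(x0+k//s),(k,9),0,.35,(0,0,255),1); im[::4,k]=(0,0,255)
    for k in range(0,im.shape[0],st*s): cv2.putText(im,str(y0+k//s),(0,k+9),0,.35,(0,0,255),1); im[k,::4]=(0,0,255)
    return im
a=grid(crop("pics/top0.png",340,228,96,44,8),340,228,8,10)
cv2.imwrite("pics/a.png",a)
b=np.vstack([grid(crop("pics/top0.png",248,242,80,42,7),248,242,7,10),grid(crop("pics/top0.png",264,174,80,42,7),264,174,7,10)])
cv2.imwrite("pics/b.png",b)
c=grid(crop("pics/side0.png",256,175,140,175,3),256,175,3,10)
c=np.hstack([grid(crop("pics/side0.png",260,175,132,83,6),260,175,6,10)])
d=grid(crop("pics/side0.png",285,262,80,86,6),285,262,6,10)
cv2.imwrite("pics/c.png",c);cv2.imwrite("pics/d.png",d)
```

```text
(no output)
```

View pics/a.png

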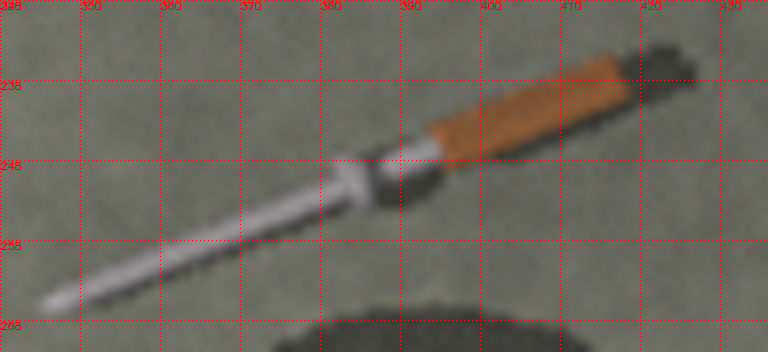

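View pics/b.png

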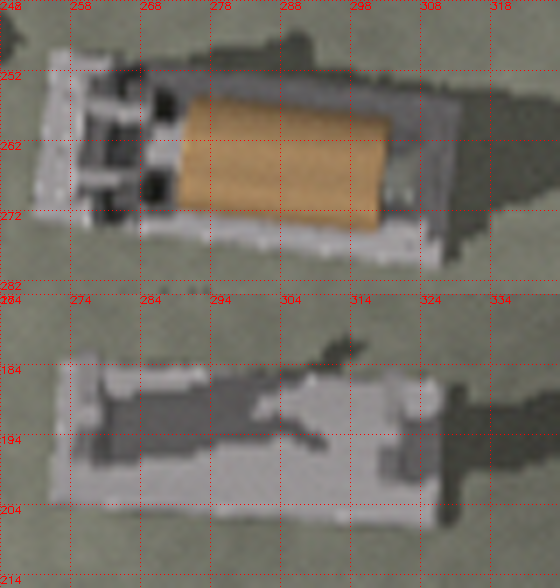

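View pics/c.png

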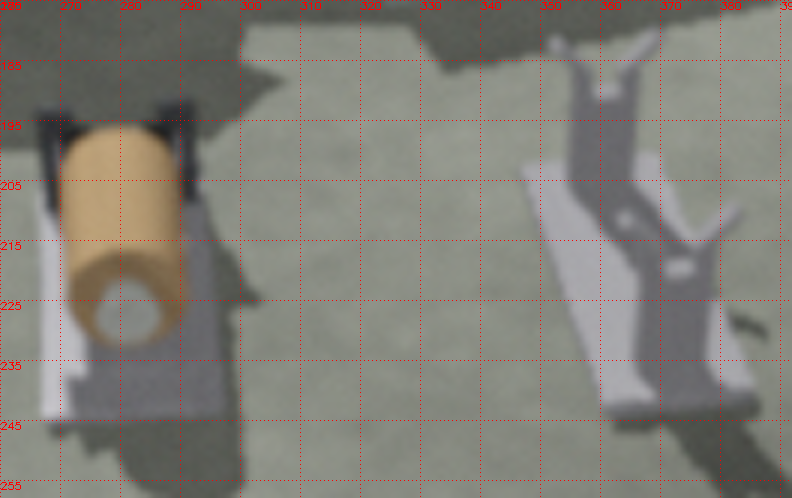

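The side crop shows the barrel's bush at about (281,227). The rack fork tips are centred at about (373.5,210) for the near fork and (360.5,181) for the far fork. I'll fit the poses now.

```bash
cat > h.py <<'E'
from workcell import bot
import cv2,numpy as np
from scipy.optimize import least_squares
from scipy.spatial.transform import Rotation as Ro
def proj(c,X):
    K=np.array([[c["fx"],0,c["cx"]],[0,c["fy"],c["cy"]],[0,0,1.]])
    # distortion model is exactly 1+k1 r^2
    return cv2.projectPoints(np.atleast_2d(X).astype(float),cv2.Rodrigues(np.array(c["R"]))[0],np.array(c["t"],float),K,np.array([c["k1"],0,0,0.]))[0][:,0]
def world(p,P):
    P=np.atleast_2d(P); c,s=np.cos(p[2]),np.sin(p[2])
    return np.c_[p[0]+c*P[:,0]-s*P[:,1],p[1]+s*P[:,0]+c*P[:,1],P[:,2]]
def fit(obs,p0):
    f=lambda p:np.concatenate([(proj(c,world(p,P))-uv).ravel() for c,P,uv in obs])
    r=least_squares(f,p0,loss="soft_l1"); return r.x,r.fun
def cp(pts,s,x0,y0): return (np.array(pts,float)+.5)/s-.5+[x0,y0]
def rot(yaw): # tool down, tool x along heading yaw
    return (Ro.from_euler("z",yaw)*Ro.from_euler("x",np.pi)).as_rotvec()
E
cat > m.py <<'E'
from h import *
T,S=bot.read_camera("top"),bot.read_camera("side")
mm=1e-3
sp,e=fit([(T,np.array([[189,0,12],[68,0,12],[35,0,24],[-35,0,24]])*mm,cp([[40,305],[352,182],[438,148],[621,75]],8,340,228))],[.5,-.1,1.9])
print("spindle",sp.round(4),e.round(1))
b=5
cr,e=fit([(T,np.array([[100,35,b],[100,-35,b],[-70,-35,b],[-70,35,b]])[[1,0,3,2]]*mm,cp([[52,50],[33,218],[442,268],[460,100]],7,248,242)),
 (S,np.array([[-70,35,0],[-70,-35,0]])*mm,cp([[42,418],[225,415]],6,260,175))],[.45,.1,1.5])
print("cradle",cr.round(4),e.round(1))
ra,e=fit([(T,np.array([[80,-30,b],[80,30,b],[-80,30,b],[-80,-30,b]])*mm,cp([[62,68],[50,206],[440,230],[440,84]],7,264,174)),
 (S,np.array([[60.5,0,82],[-60.5,0,82],[-80,30,b]])*mm,cp([[603,38],[681,211],[605,402]],6,260,175))],[.65,.1,1.5])
print("rack",ra.round(4),e.round(1))
# barrel axis ends at z=40
ba,e=fit([(T,np.array([[40,0,40],[-40,0,40]])*mm,cp([[185,152],[384,174]],7,248,242)),(S,np.array([[-48,0,40]])*mm,cp([[127,312]],6,260,175))],[.45,.1,1.5])
print("barrel",ba.round(4),e.round(1))
np.savez("m.npz",sp=sp,cr=cr,ra=ra,ba=ba)
hx=world(sp,[[0,0,0]])[0]
for y in(sp[2],sp[2]-np.pi):
    print(bot.inverse_kinematics([hx[0],hx[1],.004],rot(y)))
for y in(cr[2],cr[2]-np.pi):
    print(bot.inverse_kinematics([.45,-.15,.031],rot(y)))
E
python3 m.py
```

```text
spindle [ 0.508  -0.2307  1.9308] [-0.4  0.2 -0.1  0.   0.3 -0.2  0.1 -0. ]
cradle [0.447  0.1082 1.4401] [-0.  -0.1 -0.3 -0.  -0.2 -0.2  0.1 -0.4 -0.1  1.5 -0.4 -0.2]
rack [0.6501 0.0739 1.5041] [-0.3 -0.3  0.1  0.4 -0.5 -0.3  0.6  0.1  0.1 -0.4 -0.1 -0.3 -0.1  1.1]
barrel [0.4464 0.1039 1.4558] [ 0.2  0.  -0.  -0.2 -0.2 -0.2]
[-0.64283151  0.3766836   1.78939766  0.          0.97551139 -1.00281183]
[-6.42831505e-01  3.76683601e-01  1.78939766e+00 -4.44089210e-16
  9.75511391e-01  2.13878082e+00]
[-0.57729416  0.1378289   2.01931202  0.          0.98445174 -0.44656898]
[-5.77294156e-01  1.37828900e-01  2.01931202e+00 -4.44089210e-16
  9.84451739e-01  2.69502367e+00]
```

The fits agree to under a pixel or so, so I'll grasp the spindle and bring it to the pre-insertion pose.

Run:
```python
from h import *
m=np.load("m.npz"); sp=m["sp"]; yaw=1.446
bot.goto([sp[0],sp[1],.10],rot(sp[2])); 
bot.set_gripper(.5)
bot.line_to([sp[0],sp[1],.003],max_speed=.15)
bot.set_gripper(0,60)
print(bot.current_opening()*92,bot.current_grip_force(),bot.current_ee_pos(),bot.current_contact_force())
bot.line_to([sp[0],sp[1],.10])
p=world([m["ba"][0],m["ba"][1],yaw],[[-.258,0,.031]])[0]
bot.goto([p[0],p[1],.08],rot(yaw)); bot.line_to(p)
bot.hold(.3)
print(p,bot.current_ee_pos(),bot.current_tool_rot(),rot(yaw),bot.current_contact_force(),bot.current_ft_torque(),bot.current_clock())
T,S=bot.read_camera("top"),bot.read_camera("side")
cv2.imwrite("pics/top1.png",T["pixels"]);cv2.imwrite("pics/side1.png",S["pixels"])
pose=[p[0],p[1],yaw]
X=world(pose,np.array([[.189,0,.04],[.100,0,.04],[.071,0,.04]]))
print(proj(T,X),proj(S,X))
a=cv2.resize(T["pixels"][235:295,262:392],None,fx=6,fy=6,interpolation=2)
b=cv2.resize(S["pixels"][190:310,240:330],None,fx=6,fy=6,interpolation=2)
cv2.imwrite("pics/e.png",a);cv2.imwrite("pics/f.png",b[:600])
```

```text
17.655134558281777 59.99704599380493 [ 0.50819154 -0.23081502  0.00326848] [ 0.6727921  -0.00466946  1.58077907]
[ 0.41425914 -0.15209349  0.031     ] [ 0.41493337 -0.1525674   0.03183692] [2.35427627e+00 2.07755231e+00 6.27178115e-04] [2.35564218e+00 2.07859431e+00 1.27277193e-16] [-1.05735222 -0.09306989 -2.13227154] [-0.10288465  0.12638251  0.01824517] 7.2833
[[312.6784657  267.49378896]
 [344.2408228  270.99101525]
 [354.52918756 272.12392838]] [[280.78485859 232.22022878]
 [282.70030572 258.93072983]
 [283.38849248 268.49007403]]
```

View pics/e.png

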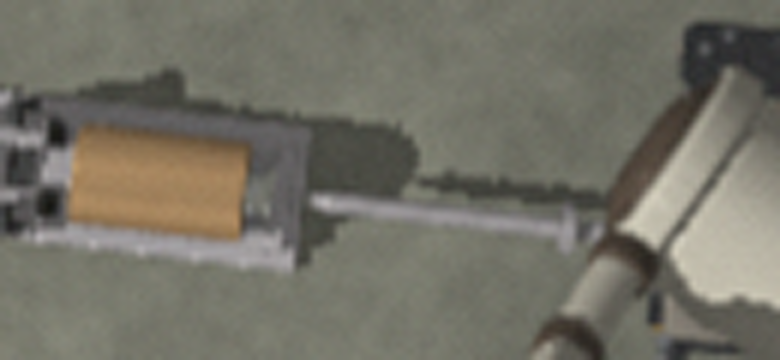

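View pics/f.png

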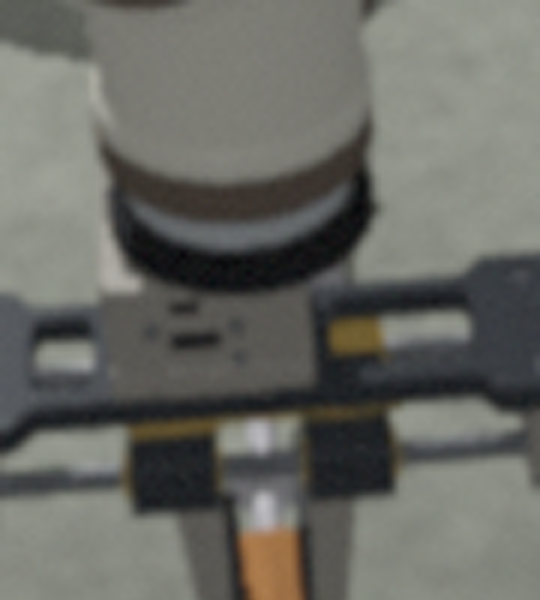

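In the top crop the rod tip is at about (314,268) and its line runs to within about 1 mm of the barrel's axis, so it's aligned. The side view is blocked by the arm. I'll thread in guarded steps and abort if the force gets too high.

```bash
cat >> h.py <<'E'
YAW=1.446
u=np.array([np.cos(YAW),np.sin(YAW),0]); n=np.array([-u[1],u[0],0])
def F(f0):
    d=np.mean([bot.current_contact_force() for _ in range(3)],0)-f0
    return np.array([-d@u,d@n,d[2]])   # resisting axial, lateral, vertical
E
python3 - <<'E'
from h import *
m=np.load("m.npz")
p0=world([m["ba"][0],m["ba"][1],YAW],[[-.258,0,.0305]])[0]
f0=np.mean([bot.current_contact_force() for _ in range(5)],0)
s=0
while s<.115:
    s+=.0055
    bot.line_to(p0+s*u,max_speed=.06)
    f=F(f0); print(round(s*1e3,1),f.round(1),end="; ")
    if abs(f).max()>4: print("STOP"); break
np.savez("st.npz",p0=p0,s=s,f0=f0)
print(bot.current_ee_pos(),bot.current_clock())
T=bot.read_camera("top"); cv2.imwrite("pics/g.png",cv2.resize(T["pixels"][225:305,242:372],None,fx=6,fy=6,interpolation=2))
E
```

```text
5.5 [-1.  -0.4  0.1]; 11.0 [-0.5  0.8 -0.4]; 16.5 [-0.1 -0.5 -0.5]; 22.0 [-0.6  0.4 -0.6]; 27.5 [-0.5  0.3 -0.6]; 33.0 [ 0.6 -1.1 -0.1]; 38.5 [-1.1 -0.7 -0.5]; 44.0 [-0.8 -0.6  0.3]; 49.5 [-0.1 -0.4  0. ]; 55.0 [ 0.3 -1.  -0.7]; 60.5 [-0.9 -0.8  0.3]; 66.0 [-0.6 -1.1 -0.4]; 71.5 [ 0.  -0.3 -0.3]; 77.0 [0.2 0.  0.7]; 82.5 [-0.7  0.3 -0.5]; 88.0 [-0.4  0.2 -0.2]; 93.5 [-0.8 -0.3  0.6]; 99.0 [-1.8  0.4 -0.7]; 104.5 [-0.7  0.1 -0.7]; 110.0 [-1.7 -0.5  0.5]; 115.5 [-0.8 -0.8  1.5]; [ 0.42864185 -0.03717589  0.03047089] 12.6333
```

View pics/g.png

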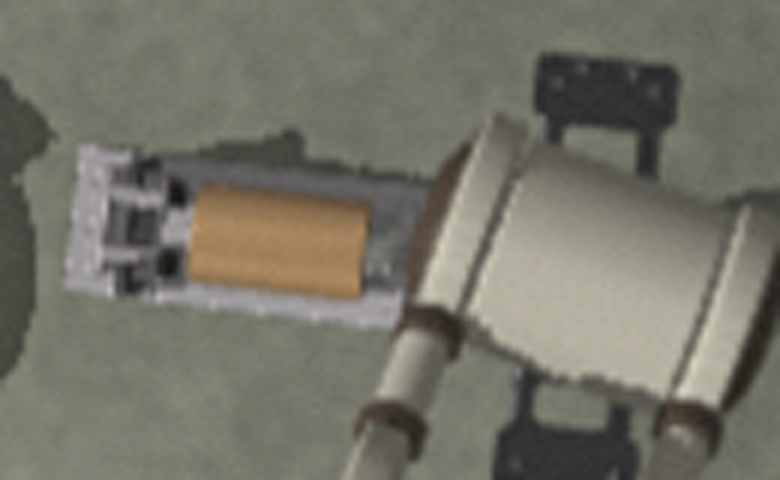

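The barrel hasn't moved and forces are near zero, so the spindle is threading freely. Next is the firm push.

Run:
```python
from h import *
d=np.load("st.npz"); p0,s,f0=d["p0"],float(d["s"]),d["f0"]
def ax():
    v=[]
    for _ in range(4): v.append(F(f0)); bot.hold(.02)
    return np.mean(v,0)
f=ax()
while s<.190:
    s+=.003 if f[0]<2.5 else .0007
    bot.line_to(p0+s*u,max_speed=.05)
    f=ax(); print(round(s*1e3,1),f.round(1),end="; ")
    if f[0]>11.8 or abs(f[1:]).max()>6: break
for _ in range(4):
    bot.hold(.3); print("hold",ax().round(1))
np.savez("st.npz",p0=p0,s=s,f0=f0)
print(bot.current_ee_pos(),(bot.current_ee_pos()-p0)@u,bot.current_clock())
T,S=bot.read_camera("top"),bot.read_camera("side")
a=cv2.resize(T["pixels"][225:305,242:342],None,fx=6,fy=6,interpolation=2)
cv2.imwrite("pics/i.png",a)
```

```text
118.5 [-1.  -0.5 -0.2]; 121.5 [-1.  -0.4  0.1]; 124.5 [-0.8 -0.8  0.2]; 127.5 [-1.2 -0.6 -0.3]; 130.5 [-0.8 -0.5 -0. ]; 133.5 [-0.8 -0.3  0.4]; 136.5 [-0.6  0.3 -0. ]; 139.5 [-1.  -0.5  0.1]; 142.5 [-0.6 -0.8 -0. ]; 145.5 [ 1.9 -0.1  0.4]; 148.5 [ 3.5 -0.1  0.2]; 149.2 [3.4 0.2 0.5]; 149.9 [ 4.5 -0.1  0.1]; 150.6 [ 4.3 -0.2  0.2]; 151.3 [ 4.3 -0.5  0.3]; 152.0 [ 4.1 -0.8  0. ]; 152.7 [ 3.5 -0.3  0.5]; 153.4 [ 4.3 -0.4  0.2]; 154.1 [ 3.7 -0.5  0.5]; 154.8 [ 4.  -0.7  0.6]; 155.5 [ 4.5 -0.9  0.2]; 156.2 [ 5.4 -0.5  0.6]; 156.9 [ 6.7 -0.6  0.9]; 157.6 [ 8.4 -0.8  0.9]; 158.3 [9.1 0.  1.1]; 159.0 [10.2  0.2  0.7]; 159.7 [11.5  0.2  1.1]; 160.4 [12.8  0.3  1.5]; hold [12.8  0.1  1.2]
hold [12.8 -0.2  1.1]
hold [12.5  0.5  1.3]
hold [12.7  0.5  1.5]
[0.43425501 0.00512631 0.03075313] 0.15848604809731234 23.0833
```

View pics/i.png

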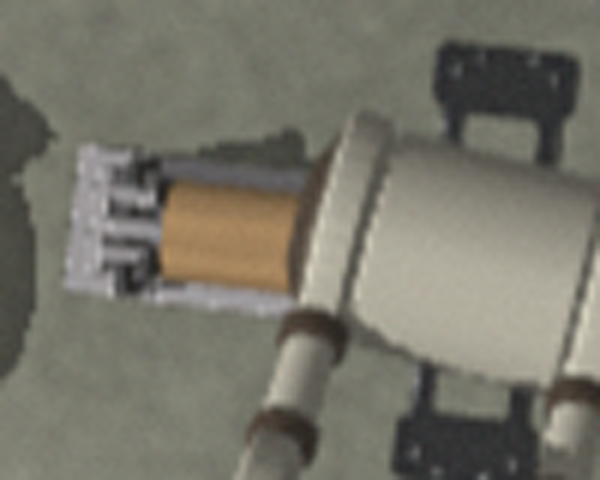

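The barrel's far end moved to the pads. The force shows a plateau of about 5 N over roughly 7 mm while the bush slid in, then the spring slope, then a steady 13 N hold, so the bush is home. I'll relax the push, lift, and move above the rack.

Run:
```python
from h import *
d=np.load("st.npz"); p0,s,f0=d["p0"],float(d["s"]),d["f0"]; m=np.load("m.npz"); ra=m["ra"]
s-=.0058
bot.line_to(p0+s*u,max_speed=.05); print(F(f0).round(1))
q=p0+s*u; bot.line_to(q+[0,0,.03],max_speed=.08); print(F(f0).round(1))
bot.line_to(q+[0,0,.13],max_speed=.15)
t=world(ra,[[-.1105,0,.105]])[0]
bot.line_to([t[0],t[1],.155],rot=rot(ra[2]),max_speed=.12)
bot.line_to(t); bot.hold(.3)
e=bot.current_ee_pos(); print(t,e,F(f0).round(1),bot.current_ft_torque(),bot.current_clock())
T,S=bot.read_camera("top"),bot.read_camera("side")
X=world([e[0],e[1],ra[2]],np.array([[.189,0,e[2]+.009],[.154,0,e[2]+.009],[.074,0,e[2]+.009],[.068,0,e[2]+.009]]))
print(proj(T,X).round(1),proj(S,X).round(1))
cv2.imwrite("pics/top2.png",T["pixels"]);cv2.imwrite("pics/side2.png",S["pixels"])
def g(im,x0,y0,w,h,s):
    im=cv2.resize(im[y0:y0+h,x0:x0+w],None,fx=s,fy=s,interpolation=2)
    for k in range(0,im.shape[1],10*s): cv2.putText(im,str(x0+k//s),(k,9),0,.35,(0,0,255),1)
    for k in range(0,im.shape[0],10*s): cv2.putText(im,str(y0+k//s),(0,k+9),0,.35,(0,0,255),1)
    return im
a=g(T["pixels"],255,160,130,58,6);b=g(S["pixels"],330,130,130,40+70,5)[:550]
cv2.imwrite("pics/j.png",a);cv2.imwrite("pics/k.png",b)
```

```text
[ 3.4 -0.3  0.6]
[ 3.  -1.3 -0.9]
[ 0.64269682 -0.03637227  0.105     ] [ 0.64341407 -0.03654719  0.106192  ] [ 0.7 -0.6 -1.2] [-0.23604177  0.13026278  0.03711172] 27.5
[[267.4 186.7]
 [280.4 187.3]
 [310.  188.7]
 [312.3 188.9]] [[359.4 165.1]
 [362.9 172.6]
 [371.6 191.3]
 [372.3 192.8]]
```

View pics/j.png

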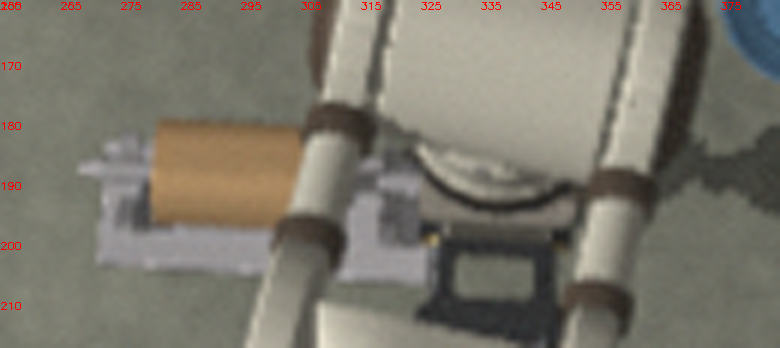

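The top crop shows the barrel hanging over the rack with its tip at about (268.3,187.6), where I predicted (267.4,186.7). That puts the rod roughly 2 mm too far toward -x. I'll check this numerically in both cameras using the barrel's colour mask, then descend with force feedback.

Run:
```python
from h import *
ra=np.load("m.npz")["ra"]; e=bot.current_ee_pos()
T,S=bot.read_camera("top"),bot.read_camera("side")
th=np.linspace(0,2*np.pi,60)
def sil(c,lat,dz=-.0015):
    P=[[x,lat+.024*np.cos(a),e[2]+.009+dz+.024*np.sin(a)] for x in(.074,.154) for a in th]
    return cv2.convexHull(proj(c,world([e[0],e[1],ra[2]],P)).astype(np.float32))[:,0]
for nme,c in(("top",T),("side",S)):
    hsv=cv2.cvtColor(c["pixels"],cv2.COLOR_BGR2HSV)
    h0=sil(c,0); x0,y0=h0.min(0).astype(int)-6; x1,y1=h0.max(0).astype(int)+6
    m=cv2.inRange(hsv,(8,70,60),(22,255,255)); mm=np.zeros_like(m); mm[y0:y1,x0:x1]=m[y0:y1,x0:x1]; m=mm
    print(nme,h0.min(0),h0.max(0),(m>0).sum())
    idx=range(282,304,3) if nme=="top" else range(y0,y1,4)
    for lat in(0,.003):
        big=np.zeros((480*8,640*8),np.uint8); cv2.fillConvexPoly(big,((sil(c,lat)+.5)*8).astype(int),1)
        o=[]
        for k in idx:
            l=np.flatnonzero(m[:,k] if nme=="top" else m[k]); b=np.flatnonzero(big[:,k*8+4] if nme=="top" else big[k*8+4])
            if len(l) and len(b): o.append((k,int(l[0]),int(l[-1])+1,round(b[0]/8,1),round(b[-1]/8,1)))
        print(lat,o)
```

```text
top [279.38617 178.6568 ] [310.6279  197.93437] 421
0 [(282, 180, 198, np.float64(179.1), np.float64(197.0)), (285, 180, 197, np.float64(179.4), np.float64(197.1)), (288, 180, 198, np.float64(179.5), np.float64(197.2)), (291, 181, 198, np.float64(179.6), np.float64(197.5)), (294, 181, 198, np.float64(179.8), np.float64(197.6)), (297, 181, 198, np.float64(179.9), np.float64(197.8)), (300, 181, 198, np.float64(180.0), np.float64(197.9)), (303, 181, 194, np.float64(180.1), np.float64(198.0))]
0.003 [(282, 180, 198, np.float64(180.4), np.float64(198.1)), (285, 180, 197, np.float64(180.5), np.float64(198.2)), (288, 180, 198, np.float64(180.6), np.float64(198.4)), (291, 181, 198, np.float64(180.8), np.float64(198.6)), (294, 181, 198, np.float64(180.9), np.float64(198.8)), (297, 181, 198, np.float64(181.0), np.float64(198.9)), (300, 181, 198, np.float64(181.1), np.float64(199.0)), (303, 181, 194, np.float64(181.2), np.float64(199.1))]
side [352.80164 164.54616] [381.69058 200.85196] 318
0 [(174, 355, 382, np.float64(353.2), np.float64(375.0)), (178, 355, 370, np.float64(354.1), np.float64(377.0)), (182, 368, 370, np.float64(355.9), np.float64(379.0)), (186, 358, 367, np.float64(357.5), np.float64(381.0)), (190, 360, 382, np.float64(359.2), np.float64(382.1)), (194, 361, 381, np.float64(360.9), np.float64(381.2)), (198, 364, 381, np.float64(362.9), np.float64(377.8))]
0.003 [(174, 355, 382, np.float64(352.0), np.float64(373.6)), (178, 355, 370, np.float64(352.9), np.float64(375.5)), (182, 368, 370, np.float64(354.5), np.float64(377.5)), (186, 358, 367, np.float64(356.2), np.float64(379.5)), (190, 360, 382, np.float64(357.9), np.float64(380.8)), (194, 361, 381, np.float64(359.6), np.float64(380.0)), (198, 364, 381, np.float64(361.6), np.float64(376.8))]
```

Top suggests +1.7 mm and side suggests about -1.5 mm, so I'll apply a small correction and centre on lateral force during a stepped descent.

Run:
```python
from h import *
ra=np.load("m.npz")["ra"]
f0=np.mean([bot.current_contact_force() for _ in range(12)],0)
lat=-.0007; base=world(ra,[[-.1105,0,0]])[0]; n=np.array([-np.sin(ra[2]),np.cos(ra[2]),0])
def ax():
    v=[]
    for _ in range(4): v.append(F(f0)); bot.hold(.02)
    return np.mean(v,0)
bot.line_to(base+lat*n+[0,0,.080],max_speed=.1)
z=.080
while z>.0505 and bot.current_clock()<50:
    z-=.002; bot.line_to(base+lat*n+[0,0,z],max_speed=.06)
    f=ax(); print(round(z*1e3,1),round(lat*1e3,1),f.round(1),round(bot.current_ee_pos()[2]*1e3,1),end="; ")
    for _ in range(4):
        if abs(f[1])<1.5: break
        lat+=.0007*np.sign(f[1]); bot.line_to(base+lat*n+[0,0,z],max_speed=.05); f=ax(); print("adj",round(lat*1e3,1),f.round(1),end="; ")
    if f[2]>4: print("bottom?"); break
print(bot.current_ee_pos(),bot.current_ft_torque(),bot.current_clock())
```

```text
78.0 -0.7 [ 0.4  0.4 -1. ] 78.5; 76.0 -0.7 [ 0.5  0.4 -0.7] 76.0; 74.0 -0.7 [ 0.4  0.2 -0.2] 73.9; 72.0 -0.7 [ 0.6 -0.  -0.6] 71.9; 70.0 -0.7 [ 0.4  0.9 -0.5] 69.9; 68.0 -0.7 [ 0.3  0.4 -0.6] 67.9; 66.0 -0.7 [ 0.2  0.4 -0.3] 65.9; 64.0 -0.7 [ 0.5  0.1 -0.9] 63.9; 62.0 -0.7 [ 0.3  0.1 -0.9] 61.9; 60.0 -0.7 [ 0.8  0.2 -0.4] 59.9; 58.0 -0.7 [ 0.2  0.8 -1. ] 57.8; 56.0 -0.7 [ 0.5  0.  -1. ] 55.9; 54.0 -0.7 [ 0.7  0.5 -0.8] 54.0; 52.0 -0.7 [ 0.3  0.7 -0.7] 52.0; 50.0 -0.7 [1.2 3.1 6.1] 50.9; adj 0.0 [0.3 1.1 7.4]; bottom?
[ 0.64357247 -0.03647659  0.05083334] [0.12096097 0.23470661 0.00066396] 33.1667
```

The spindle seated at exactly the predicted height. I'll ease off, release, back away, and check numerically.

Run:
```python
from h import *
ra=np.load("m.npz")["ra"]
e=bot.current_ee_pos(); bot.line_to([e[0],e[1],.0509],max_speed=.05)
bot.set_gripper(.5); e=bot.current_ee_pos(); print(bot.current_contact_force().round(1))
bot.line_to([e[0],e[1],.18],max_speed=.15)
bot.goto([.35,-.3,.25],rot(YAW)); bot.hold(.5)
print(bot.current_clock(),bot.current_opening())
T,S=bot.read_camera("top"),bot.read_camera("side")
np.savez("fin.npz",T=T["pixels"],S=S["pixels"])
th=np.linspace(0,2*np.pi,60); o=world(ra,[[-.1105,0,0]])[0]
for nme,c in(("top",T),("side",S)):
    hsv=cv2.cvtColor(c["pixels"],cv2.COLOR_BGR2HSV)
    P=[[x,.024*np.cos(a),.0585+.024*np.sin(a)] for x in(.074,.154) for a in th]
    h=proj(c,world([o[0],o[1],ra[2]],P))
    H=[[x,y,z] for x in(-.035,.035) for y in(-.009,.009) for z in(.048,.072)]; hh=proj(c,world([o[0],o[1],ra[2]],H))
    for lab,g,hr in(("barrel",h,((8,70,60),(22,255,255))),("handle",hh,((5,110,60),(18,255,255)))):
        a=np.maximum(g.min(0)-10,0).astype(int);b=(g.max(0)+10).astype(int)
        m=cv2.inRange(hsv[a[1]:b[1],a[0]:b[0]],*hr); _,L,st,_=cv2.connectedComponentsWithStats(m); s=st[1:][st[1:,4].argmax()]
        print(nme,lab,"pred",g.min(0).round(),g.max(0).round(),"seen",s[:2]+a,s[:2]+a+s[2:4],s[4])
```

```text
[ 0.8 -1.   1.4]
36.9917 0.5003670663360036
top barrel pred [281. 182.] [311. 201.] seen [282 183] [312 201] 481
top handle pred [324. 189.] [350. 198.] seen [326 190] [351 198] 174
side barrel pred [352. 184.] [380. 220.] seen [354 185] [380 219] 470
side handle pred [370. 217.] [387. 246.] seen [372 219] [388 246] 250
```

```bash
python3 -c "
from workcell import bot
print(bot.job_done())"
```

```text
the job is handed in; nothing more can be done
None
```

The rolling pin is back together and hanging in both forks of the steel rack, handed in at about 37 s; the bush was pressed home with a steady push of about 13 N, and both cameras showed barrel and handle within about 2 pixels of where they should be after release.

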